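# Move a polished stud with the tongs

## Task

On the leather bench, take the sprung tongs out of their wooden stand and use them to pick the tall brass stud off the wooden block, without touching that stud with the fingers. Stand it upright in the middle of the marble slab, let it go, and put the tongs back upright in the well of their stand. Leave the other two studs where they are.

Things in the scene. Friction and masses are not known exactly. Their poses are not given: they have to be found in the camera images.
- tongs: Sprung steel tongs, about 90 g, 100 mm tall, standing upright in the stand. Origin: midway between the tips, level with their undersides; z up to the bridge (22 x 24 mm, top at z = 100), y the closing direction. Two arms hinge at z = 93, 9 mm either side. Tip pads 24 mm wide along x, z = 0 to 18 mm; at rest their gap is 44 mm, 54 mm over their outsides. Squeezing the grip plates shuts them.
- tongs_grip (a point): Point midway between the tongs' two black grip plates, 62 mm above the tips. Plates: 24 mm wide along x, z = 45 to 79 mm. Take them from above, a finger on each, fingertips some 43 mm above the tips. 49 mm over both at rest. At 46 mm: light hold, 6 N, tip gap about 34 mm. At 40 mm: gap 16 mm, tip pads parallel, spring 14 N. 40 N holds a stud firmly; let out to 46 mm to release it.
- tongs_left (a joint): Angle (rad) by which each arm of the tongs is squeezed in: 0 sprung fully open, 0.15 when gripping a 16 mm shank, 0.205 at the stop. The tip gap is about 44 mm less 190 mm per rad.
- stand: Fixed dark wooden block 64 x 110 x 38 mm (x, y, z) in which the tongs stand. Origin: centre of its underside, on the bench, z up. Its well, open at the top, is 32 mm along x and 74 mm along y, centred, with its floor at z = 10 mm. The tongs stand in it with their y along its y.
- block: Fixed wooden block 60 x 180 x 20 mm (x, y, z) on which the three brass studs stand in a row along its y, one in the middle and one 60 mm to each side, in any order. Origin: centre of its underside, on the bench, z up, top at z = 20 mm.
- tall_stud: The stud to move: the tallest of the three, brass, about 55 g, 40 mm tall. Base disc 24 mm across, 4 mm thick; above it a round shank 16 mm across up to z = 35 mm, domed on top. Grip the shank with the tongs' tips about 8 mm above the surface on which it stands. Origin: centre of its underside, z up.
- short_stud: Bystander: brass stud with the same base and shank, but only 18 mm tall. Origin: centre of its underside, z up.
- flat_stud: Bystander: brass stud 20 mm tall with the same base, a thin neck and a flat round head 22 mm in diameter. Origin: centre of its underside, z up.
- slab: Fixed white marble slab 80 x 80 x 18 mm. Origin: centre of its underside, on the bench, z up; its top at z = 18 mm is where the tall stud must stand.
Not all that is in view belongs to the job. Several things have the shape of the stand; the one meant has the colours described above.

How it is judged:
By the outcome, as a careful person would: the job done as asked, in the order asked, and still so for the second after the job is handed in, with the robot touching nothing.
It also fails if it takes over 58 s, if anything falls off the work surface, if the arm or the gripper's body presses on something with over 40 N, if the wrist force passes 120 N, or if a joint passes its speed limit or range.

## Robot

A 6-joint arm with a two-finger parallel gripper is mounted at the origin on the work surface. World frame = base frame: x ahead of the robot, y to its left, z up, the work surface at z = 0. Lengths are in mm, angles in rad, forces in N, time in s.
With the tool pointing down it reaches from about 425 to 950 mm from the base axis. Payload 14.7 kg.
Tool frame: the origin (TCP) lies between the finger pads; the fingertips stand ahead of it and the grasp point (between the pads) lies 5 mm behind it (manip.finger_overhang is the z of the fingertips in the tool frame, in mm); z points along the fingers, y is the line along which they close (so a half turn about z gives the same grasp; the last joint's range is limited). The gripper opens to 85 mm and grips with 20 to 120 N. Pads are 22 mm wide; open, the fingers measure 114 mm over their backs; the gripper's body (76 mm by 85 mm) begins 54 mm behind the grasp point. The pads swing forward as they close: fully open they stand 13 mm farther back than shut.
Start: joints at [-1.29, 0.48, 1.596, -0, 1.065, -0.047], TCP at [209.291, -615.378, 245.297] pointing down, gripper open.
Joint ranges: [-2.75, 2.75], [-0.82, 2.05], [0.23, 2.67], [-1.56, 4.7], [0.09, 2.69], [-2.92, 2.92]. Speed limits (rad/s): [1.89, 1.89, 2.39, 3.01, 3.01, 3.01].

## Interface

Orientations are given as [roll, pitch, yaw] about the fixed x, y, z axes, in that order (R = Rz(yaw) Ry(pitch) Rx(roll)).
In Python, from station import manip gives the robot as it stands. The module is installed in compiled form; this text tells all that it offers.
- The arm moves only by the tool move_arm, never from a script. Its argument "targets" is text: rows parted by semicolons, each of 7 numbers parted by spaces: the shift along the tool's x, y, z in mm, then the turn, a rotation vector about the tool's x, y, z in degrees, then the closure in counts, from 0 (fully open) to 255 (shut). A call has 1 to 5 rows; each row shifts and turns the commanded pose from where the row before left it, along the tool's axes as they then stand; what a row does not reach is not made up. A row lasts 1/12 s, in which the tool goes at most 41.7 mm and 7.16 degrees, less where a joint would pass 70% of its speed; a pose out of reach is approached as far as the arm can. A call with a gripper value outside its range is refused whole. The fingers move at their own pace and stop on an object; the grip force is fixed at half the most. Time passes only in rows, so rows that do not move let the fingers close. It gives the time, the measured TCP pose, the force, the opening and the grip force at its end, in the units of the state.
- manip.sense(): the state, without advancing time (a new reading comes with each control period).
- manip.camera(name): name is "scene" or "top" or "wrist"; returns a dict with "frame" (480x640x3 uint8, red, green, blue), "z_map" (480x640 float32, mm along the optical axis (not along the pixel's ray), 0 where there is no reading), "mtx" (3x3 intrinsics, pixels), "eye" and "rotation" of the camera in the world. Camera axes: x right, y up, looking along -z (the intrinsics and any distortion apply to the point x, -y, -z); pixel columns grow to the right and rows downward; lengths in mm; the calibration is good to about 2 mm. A picture is of the moment at which its call begins.
- manip.job_done(): hands the job in; it is judged then, once.
The state is a dict: "time": time; "joints": joint angles; "qd": joint speeds; "joint_efforts": joint torques, N m; "ee_pos": TCP position; "ee_rot": TCP orientation; "wrist_force": force on the tool from outside, world axes, zero at the start; "ft_torque": the same for the moment, N m; "finger_gap": finger opening in mm; "gripper_force": force on a finger pad.
Only numpy, scipy, OpenCV 4.12 (cv2) and the standard library are available. Lean on these libraries where they do the work, as an engineer would, in place of code of your own. Each camera call takes 0.05 s, during which the arm holds its last target. There are 200 camera calls.

## Working session

There is one attempt and no reset: what is moved stays moved. The work goes in short steps, Python scripts to look and compute and a tool call to move; the robot and the scene stay as the last step left them, time stands still between calls to the robot, and variables do not carry over. Pictures are saved under pics/ and viewed, at most 10 in all, crops included, and the job is handed in when it is done.

Besides the shell and the picture viewer there is one more tool, called after "Call:" by a JSON object that holds its "method" and its "body". move_arm: Moves the arm, as the interface text tells. Its arguments: {"type":"object","properties":{"targets":{"type":"string"}},"required":["targets"]}

```bash
mkdir -p pics; cat > h.py <<'E'
import numpy as np,cv2
from station import manip
def pts(c):
    K=c["mtx"];h,w=c["z_map"].shape;u,v=np.meshgrid(np.arange(w),np.arange(h));z=c["z_map"]
    P=np.stack([(u-K[0,2])/K[0,0]*z,-(v-K[1,2])/K[1,1]*z,-z],-1)
    return P@np.array(c["rotation"]).T+np.array(c["eye"])
def save(n,f): cv2.imwrite(f"pics/{n}.png",cv2.cvtColor(f,cv2.COLOR_RGB2BGR))
E
python3 - <<'E'
from h import *
print(manip.sense(),manip.finger_overhang)
for n in("scene","top"):
    c=manip.camera(n);save(n,c["frame"]);np.savez(f"{n}.npz",**{k:v for k,v in c.items()});print(n,c["mtx"],c["eye"],c["rotation"],[k for k in c])
E
```

```text
{'time': 0.0, 'joints': array([-1.28958803e+00,  4.80841429e-01,  1.59688027e+00, -1.58113404e-05,
        1.06508515e+00, -4.65887269e-02]), 'qd': array([ 0.00046765, -0.00028963,  0.0003372 ,  0.00039574, -0.00143367,
        0.00121501]), 'joint_efforts': array([-4.74265325e-03, -9.50672007e+01, -4.30194497e+01, -3.95034594e-04,
        1.22942045e-02, -8.12600035e-06]), 'ee_pos': array([ 209.18477638, -615.00128635,  244.66376852]), 'ee_rot': array([-3.14037914e+00, -4.27392080e-05,  3.27804662e-01]), 'wrist_force': array([-0.00904133,  0.79145242,  0.20321926]), 'ft_torque': array([-0.02482638, -0.05075306,  0.01807832]), 'gripper_force': 0.0, 'finger_gap': 85.55476307101263} 14.0
scene [[462.61177334   0.         315.23139695]
 [  0.         462.61177334 241.50686999]
 [  0.           0.           1.        ]] [1032.72995722 -401.5726716   903.80784357] [6.47741081e-01 5.12718687e-04 1.02769963e+00] ['frame', 'z_map', 'mtx', 'eye', 'rotation']
top [[614.98306585   0.         319.68016903]
 [  0.         614.98306585 237.19998408]
 [  0.           0.           1.        ]] [ 392.24825112  -90.64491403 1341.40635853] [ 0.08269111  0.01923154 -1.55393501] ['frame', 'z_map', 'mtx', 'eye', 'rotation']
```

View pics/top.png

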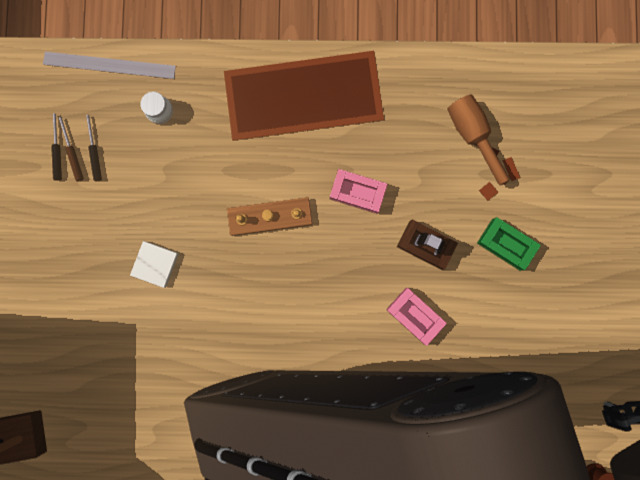

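View pics/scene.png

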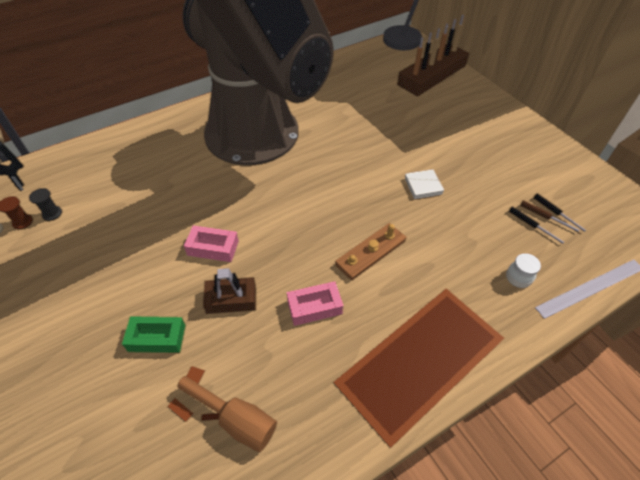

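The top view shows the dark stand with tongs at about (428,244), the wooden block with studs at (242,218), (267,215) and (297,213), and the slab at (156,264). In the scene view the tall stud is at (391,230), on the slab end of the row. I'll measure these next.

```bash
sed -i '/^def pts/,$d' h.py; cat >> h.py <<'E'
from scipy.spatial.transform import Rotation as R
def pts(c):
    K=c["mtx"];h,w=c["z_map"].shape;u,v=np.meshgrid(np.arange(w),np.arange(h));z=c["z_map"]
    P=np.stack([(u-K[0,2])/K[0,0]*z,-(v-K[1,2])/K[1,1]*z,-z],-1)
    return P@R.from_euler("xyz",c["rotation"]).as_matrix().T+np.array(c["eye"])
def ray(c,uv,h):
    K=c["mtx"];uv=np.atleast_2d(uv);d=np.c_[(uv[:,0]-K[0,2])/K[0,0],-(uv[:,1]-K[1,2])/K[1,1],-np.ones(len(uv))]@R.from_euler("xyz",c["rotation"]).as_matrix().T
    e=np.array(c["eye"]);return e+d*((h-e[2])/d[:,2])[:,None]
def rect(P):
    (x,y),(a,b),t=cv2.minAreaRect(P[:,:2].astype(np.float32));
    if a<b:a,b,t=b,a,t+90
    return np.round([x,y,a,b,(t+90)%180-90],1)   # long axis angle deg
def save(n,f): cv2.imwrite(f"pics/{n}.png",cv2.cvtColor(f,cv2.COLOR_RGB2BGR))
E
python3 - <<'E'
from h import *
boxes=dict(top=dict(stand=(395,215,465,275),block=(222,192,318,240),slab=(125,235,188,292)),
 scene=dict(stand=(198,262,262,316),block=(330,218,412,280),slab=(400,165,448,205)))
H=dict(stand=38,block=20,slab=18)
for n in boxes:
    c=dict(np.load(f"{n}.npz"));P=pts(c)
    for k,(a,b,e,d) in boxes[n].items():
        Q=P[b:d,a:e].reshape(-1,3);rgb=c["frame"][b:d,a:e].reshape(-1,3)
        m=abs(Q[:,2]-H[k])<4;print(n,k,m.sum(),rect(Q[m]),np.median(Q[m],0).round(1))
        hi=Q[:,2]>H[k]+8
        if hi.sum():
            X=Q[hi]
            if k=="stand":
                T=X[X[:,2]>X[:,2].max()-6];print(" bridge",len(T),rect(T),T[:,2].max())
            else:
                lab,L=cv2.connectedComponents(hi.reshape(d-b,e-a).astype(np.uint8))
                for i in range(1,lab):
                    S=Q[(L==i).ravel()]
                    if len(S)>3:print(" stud",len(S),S.mean(0).round(1),S[:,2].max().round(1))
E
```

```text
top stand 834 [ 488.9 -292.4  109.2   64.7   63.6] [ 486.3 -289.    37.4]
 bridge 17 [392.2 -90.6   0.    0.    0. ] 1341.4063585347442
top block 1736 [545.8  47.7 179.5  60.4 -81.5] [545.   43.1  19.6]
 stud 80 [544.9  49.   54.5] 1341.4
 stud 44 [551.4 -12.2  34.2] 40.9
 stud 56 [535.9 105.3  52.5] 62.5
top slab 1142 [437.7 296.6  81.1  79.7  71.5] [437.3 296.6  17.3]
scene stand 832 [ 489.7 -293.4  109.7   65.9   63.6] [ 496.  -294.5   37.8]
 bridge 11 [1032.7 -401.6    0.     0.     0. ] 903.8078435685458
scene block 1333 [545.5  47.9 182.2  62.1 -81.1] [551.6  35.6  19.9]
 stud 75 [540.  103.4  47.4] 63.0
 stud 64 [547.3  49.7  38.8] 42.4
 stud 44 [575.8 -31.6  74. ] 903.8
scene slab 660 [438.  296.2  83.4  82.9 -18.3] [439.  294.2  17.9]
```

Call:
{"method": "move_arm", "body": {"targets": "0 0 0 0 0 7 0;0 0 0 0 0 7 0;0 0 0 0 0 7 0;0 0 0 0 0 7 0;0 0 0 0 0 7 0"}}

```text
time: 0.52
ee_pos: [209.2, -615.1, 244.9]
ee_rot: [-3.141, 0.0, -0.289]
wrist_force: [0.6, -0.7, -0.1]
finger_gap: 85.8
gripper_force: 0.0
```

Call:
{"method": "move_arm", "body": {"targets": "0 0 0 0 0 7 0;0 0 0 0 0 3.2 0;9.7 -37.5 5 0 0 0 0;9.7 -37.5 5 0 0 0 0;9.7 -37.5 5 0 0 0 0"}}

```text
time: 0.93
ee_pos: [285.6, -526.5, 229.7]
ee_rot: [-3.141, 0.0, -0.463]
wrist_force: [0.1, 0.1, 0.1]
finger_gap: 85.6
gripper_force: 0.0
```

Call:
{"method": "move_arm", "body": {"targets": "9.7 -37.5 5 0 0 0 0;9.7 -37.5 5 0 0 0 0;9.7 -37.5 5 0 0 0 0;9.7 -37.5 5 0 0 0 0;9.7 -37.5 5 0 0 0 0"}}

```text
time: 1.35
ee_pos: [413.1, -379.5, 205.0]
ee_rot: [-3.141, 0.0, -0.461]
wrist_force: [0.5, -1.1, -0.1]
finger_gap: 85.1
gripper_force: 0.0
```

Call:
{"method": "move_arm", "body": {"targets": "9.7 -37.5 5 0 0 0 0;9.7 -37.5 5 0 0 0 0;9.7 -37.5 5 0 0 0 0;0 0 0 0 0 0 0;0 0 0 0 0 0 0"}}

```text
time: 1.77
ee_pos: [489.3, -291.5, 189.7]
ee_rot: [-3.141, 0.001, -0.458]
wrist_force: [-1.1, -0.6, 0.2]
finger_gap: 85.3
gripper_force: 0.0
```

```bash
cat >> h.py <<'E'
def go(x,y,z,s=None):
    "print tool-frame shift to a world target"
    s=s or manip.sense();M=R.from_euler("xyz",s["ee_rot"]).as_matrix()
    print("pos",s["ee_pos"].round(1),"rot",np.degrees(s["ee_rot"]).round(1),"gap",round(s["finger_gap"],1),"F",np.round(s["wrist_force"],1),"t",round(s["time"],2),"shift",(M.T@(np.array([x,y,z])-s["ee_pos"])).round(1))
E
python3 - <<'E'
from h import *
go(489.3,-293,67)
c=manip.camera("wrist");save("w1",c["frame"]);P=pts(c);np.savez("w1.npz",**c)
Q=P.reshape(-1,3)
near=(abs(Q[:,0]-489)<70)&(abs(Q[:,1]+293)<70)
m=near&(abs(Q[:,2]-38)<4);print(m.sum(),rect(Q[m]))
m=near&(abs(Q[:,2]-110)<5);print("bridge",m.sum(),m.any() and rect(Q[m]))
E
```

```text
pos [ 489.3 -291.5  189.7] rot [-1.80e+02  1.00e-01 -2.62e+01] gap 85.3 F [-1.1 -0.6  0.2] t 1.77 shift [  0.8   1.3 122.7]
5214 [ 489.7 -294.2  110.2   63.6   63.8]
bridge 1232 [ 489.3 -295.3   24.3   23.7  -25.9]
```

View pics/w1.png

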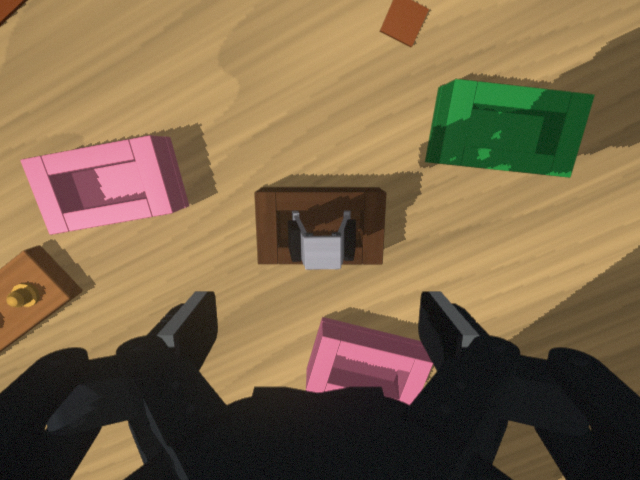

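The wrist view shows the tongs' bridge at (322,250) in the dark stand at (320,226), both clear of the other boxes. The arm is aligned, so I'll go down and close lightly.

Call:
{"method": "move_arm", "body": {"targets": "1.4 2.8 22 0 0 0 0;0 0 25 0 0 0 0;0 0 25 0 0 0 0;0 0 25 0 0 0 0;0 0 15 0 0 0 0"}}

```text
time: 2.23
ee_pos: [486.6, -297.3, 76.2]
ee_rot: [-3.141, 0.002, -0.463]
wrist_force: [-0.8, 0.3, 0.3]
finger_gap: 85.3
gripper_force: 0.0
```

Call:
{"method": "move_arm", "body": {"targets": "0 0 11 0 0 0 60;0 0 0 0 0 0 90;0 0 0 0 0 0 100;0 0 0 0 0 0 110;0 0 0 0 0 0 115"}}

```text
time: 2.65
ee_pos: [488.9, -297.2, 68.4]
ee_rot: [3.141, -0.002, -0.461]
wrist_force: [-0.5, -0.3, -0.3]
finger_gap: 47.0
gripper_force: 5.5
```

```bash
python3 - <<'E'
from h import *
go(489.3,-294.6,67)
c=manip.camera("wrist");save("w2",c["frame"])
E
```

```text
pos [ 488.9 -297.2   68.4] rot [ 1.80e+02 -1.00e-01 -2.64e+01] gap 47.0 F [-0.5 -0.3 -0.3] t 2.65 shift [-0.7 -2.5  1.4]
```

View pics/w2.png

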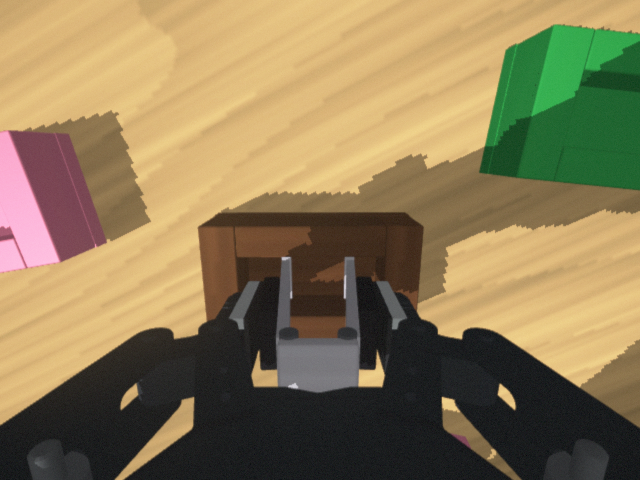

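The tongs sit between the pads, with the plates at about (268,325) and (368,325). Force is 5.5 N and they look upright. Next I'll lift.

Call:
{"method": "move_arm", "body": {"targets": "0 0 0 0 0 0 120;0 0 0 0 0 0 120;0 0 -5 0 0 0 120;0 0 -12 0 0 0 120;0 0 -20 0 0 0 120"}}

```text
time: 3.12
ee_pos: [487.5, -295.9, 104.1]
ee_rot: [-3.141, 0.003, -0.461]
wrist_force: [-0.4, -0.3, 0.2]
finger_gap: 45.3
gripper_force: 6.5
```

Call:
{"method": "move_arm", "body": {"targets": "0 0 -25 0 0 0 120;0 0 -22 0 0 0 120;0 0 -14 0 0 0 120;0 0 -5 0 0 0 120;0 0 0 0 0 0 120"}}

```text
time: 3.53
ee_pos: [489.0, -297.0, 172.2]
ee_rot: [3.141, -0.003, -0.461]
wrist_force: [0.5, 0.4, -0.7]
finger_gap: 45.1
gripper_force: 6.5
```

```bash
cat >> h.py <<'E'
def tool(c,s): # camera points in tool frame
    M=R.from_euler("xyz",s["ee_rot"]).as_matrix();return (pts(c)-s["ee_pos"])@M
E
python3 - <<'E'
from h import *
s=manip.sense();go(536.6,107.1,180,s)
c=manip.camera("wrist");save("w3",c["frame"]);T=tool(c,s).reshape(-1,3);np.savez("w3.npz",**c)
m=(abs(T[:,0])<40)&(abs(T[:,1])<18)&(T[:,2]>-48)&(T[:,2]<-38);print("bridge tool",m.sum(),rect(T[m]),np.median(T[m],0),np.percentile(T[m],[2,98],0).round(1))
m=(abs(T[:,0])<40)&(abs(T[:,1])<40)&(T[:,2]>0)&(T[:,2]<75);print(m.sum(),np.percentile(T[m],[1,50,99],0).round(1))
E
```

```text
pos [ 489.  -297.   172.2] rot [180.   -0.2 -26.4] gap 45.1 F [ 0.5  0.4 -0.7] t 3.53 shift [-137.1 -383.    -8.3]
bridge tool 3997 [ 4.3  0.5 24.1 18.2 89.9] [  5.61129872   0.67060187 -41.11779482] [[ -3.1 -10.8 -42.3]
 [ 12.1  11.9 -38.4]]
1838 [[ -8.7 -33.6   0.2]
 [ 10.9  11.9  10.6]
 [ 13.2  34.7  57.1]]
```

View pics/w3.png

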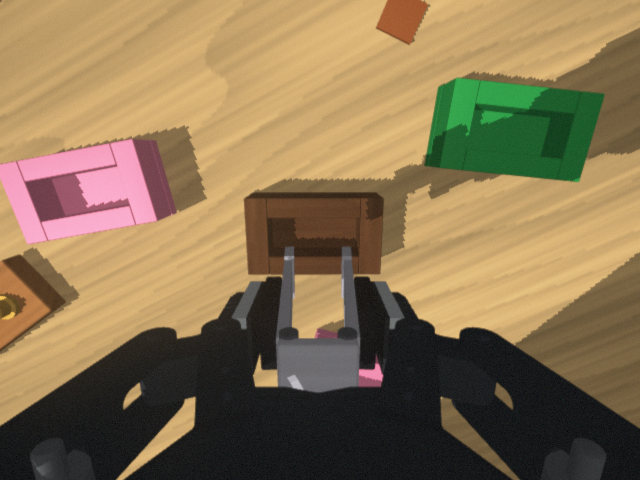

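The tongs are lifted and hang upright, with the bridge at (318,360). They sit about 2 mm ahead of the TCP along tool x. Next I'll move to the stud, stopping short so the wrist camera can see it.

Call:
{"method": "move_arm", "body": {"targets": "-4 -9 -2 0 0 0 120;-8 -18 -2 0 0 0 120;-14 -30 -2 0 0 0 120;-14 -30 -2 0 0 0 120;-14 -30 0 0 0 0 120"}}

```text
time: 4.0
ee_pos: [491.1, -165.8, 177.5]
ee_rot: [-3.142, 0.002, -0.462]
wrist_force: [1.3, 0.0, -1.4]
finger_gap: 45.4
gripper_force: 6.5
```

Call:
{"method": "move_arm", "body": {"targets": "-14 -30 0 0 0 0 120;-14 -30 0 0 0 0 120;-14 -30 0 0 0 0 120;-14 -30 0 0 0 0 120;-14 -30 0 0 0 0 120"}}

```text
time: 4.42
ee_pos: [494.8, -0.1, 177.3]
ee_rot: [3.141, 0.002, -0.461]
wrist_force: [0.3, -0.1, -1.5]
finger_gap: 45.1
gripper_force: 6.5
```

Call:
{"method": "move_arm", "body": {"targets": "-14 -30 0 0 0 0 120;-14 -30 0 0 0 0 120;-14 -30 0 0 0 0 120;-9 -18 0 0 0 0 120;-5 -9 0 0 0 0 120"}}

```text
time: 4.83
ee_pos: [496.8, 130.2, 177.3]
ee_rot: [3.141, 0.002, -0.459]
wrist_force: [-0.9, 0.0, -1.1]
finger_gap: 45.2
gripper_force: 6.5
```

Call:
{"method": "move_arm", "body": {"targets": "0 0 0 0 0 0 120;0 0 0 0 0 0 120"}}

```text
time: 5.0
ee_pos: [497.2, 127.5, 177.6]
ee_rot: [3.14, 0.001, -0.46]
wrist_force: [-0.9, -0.1, -0.5]
finger_gap: 45.8
gripper_force: 6.5
```

```bash
python3 - <<'E'
from h import *
s=manip.sense();go(536.6,107.1,85,s);print(s["joints"])
c=manip.camera("wrist");save("w4",c["frame"]);np.savez("w4.npz",**c);P=pts(c);Q=P.reshape(-1,3)
near=(abs(Q[:,0]-540)<60)&(Q[:,1]>-60)&(Q[:,1]<150)
m=near&(abs(Q[:,2]-20)<4);print("block",m.sum(),rect(Q[m]))
hi=((P[...,2]>32)&(P[...,2]<70)&near.reshape(480,640)).astype(np.uint8)
n,L,st,_=cv2.connectedComponentsWithStats(hi)
for i in range(1,n):
    S=P[L==i]
    if len(S)>30: print(st[i],S.mean(0).round(1),S.max(0).round(1),rect(S[S[:,2]<56]))
E
```

```text
pos [497.2 127.5 177.6] rot [ 1.799e+02  1.000e-01 -2.630e+01] gap 45.8 F [-0.9 -0.1 -0.5] t 5.0 shift [44.5  0.7 92.5]
[ 1.92141180e-01  3.78726899e-01  1.97523614e+00 -2.12367402e-04
  7.89244587e-01  2.22281598e+00]
block 15468 [546.4  46.8 180.4  60.1 -81.3]
[442  76  21  22 352] [552.8 -11.6  34.9] [560.3  -5.   38.3] [552.8 -12.3  15.2  14.5  29.9]
[365 118  29  29 674] [547.4  50.3  38.2] [557.6  60.8  40.3] [547.3  50.3  21.3  20.3  64.3]
[308 167  22  23 377] [538.1 105.9  56.2] [545.4 113.8  60.1] [537.5 106.1  15.4  15.1 -15.2]
```

View pics/w4.png

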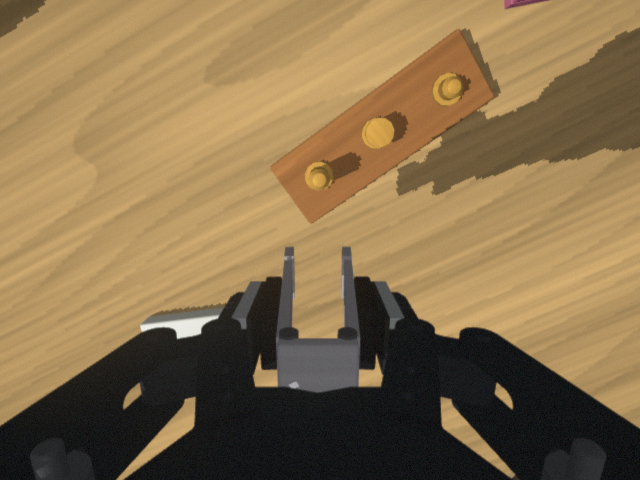

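The tall stud's top is at pixel (319,177). It is 60 mm high, at world (537.5,106.2), with its neighbours at (379,132) and (449,89). I'll move over it and go down.

Call:
{"method": "move_arm", "body": {"targets": "7 0 0 0 0 0 120;15 0.3 0 0 0 0 120;15 0.4 0 0 0 0 120;6.5 0 0 0 0 0 120;0 0 0 0 0 0 120"}}

```text
time: 5.47
ee_pos: [538.7, 105.8, 178.3]
ee_rot: [-3.141, -0.001, -0.463]
wrist_force: [-0.1, -0.3, -1.8]
finger_gap: 45.1
gripper_force: 6.5
```

Call:
{"method": "move_arm", "body": {"targets": "0 0 8 0 0 0 120;0 0 16 0 0 0 120;0 0 16 0 0 0 120;0 0 12 0 0 0 120;0 0 0 0 0 0 120"}}

```text
time: 5.88
ee_pos: [534.5, 107.2, 123.7]
ee_rot: [3.139, 0.004, -0.461]
wrist_force: [-0.7, -0.8, -2.0]
finger_gap: 45.3
gripper_force: 6.5
```

```bash
python3 - <<'E'
from h import *
a=[];
for i in range(4):
    s=manip.sense();a.append(s["ee_pos"]);c=manip.camera("scene" if i else "wrist")
    if i==0:w=c
print(np.array(a).round(1));go(536,107,86,s)
save("s5",np.hstack([cv2.resize(c["frame"][170:290,330:450],(480,480),interpolation=2)[:, :400],cv2.resize(w["frame"][150:400,220:420],(384,480))]))
E
```

```text
[[534.5 107.2 123.7]
 [535.2 107.3 125. ]
 [535.9 107.5 125.9]
 [536.5 107.5 126.5]]
pos [536.5 107.5 126.5] rot [180.    0.  -26.4] gap 45.3 F [ 0.6 -0.  -1. ] t 6.03 shift [-0.2  0.7 40.5]
```

View pics/s5.png

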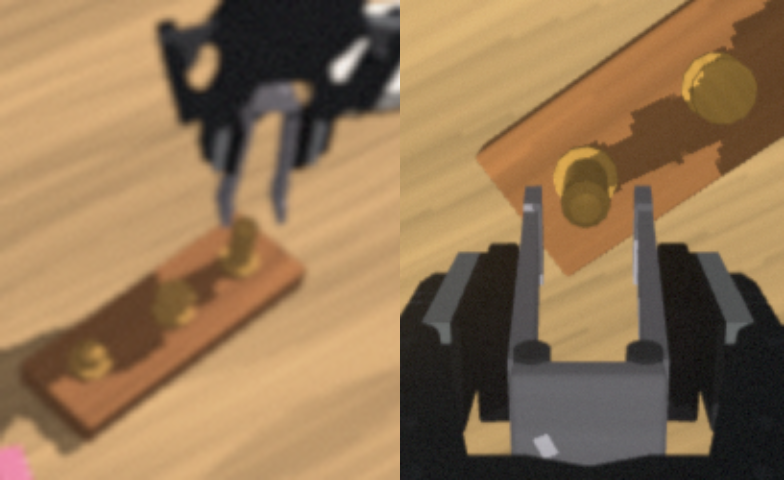

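The scene crop has the open tips just above the tall stud. In the wrist crop the stud (586,205) is centred between the tips (532 and 643), so I'll go down to the shank.

Call:
{"method": "move_arm", "body": {"targets": "-0.5 0.5 8 0 0 0 120;0 0 12 0 0 0 120;0 0 12 0 0 0 120;0 0 8 0 0 0 120;0 0 0 0 0 0 120"}}

```text
time: 6.5
ee_pos: [535.2, 107.1, 85.0]
ee_rot: [3.141, 0.002, -0.461]
wrist_force: [-1.1, -0.1, -1.1]
finger_gap: 45.7
gripper_force: 6.5
```

```bash
python3 - <<'E'
from h import *
a=[]
for i in range(4): c=manip.camera("wrist");a.append(manip.sense()["ee_pos"])
go(535.7,107.1,86);s=manip.sense();T=tool(c,s)
print(np.array(a).round(1)[-2:])
# stud dome top in tool frame, seen ahead of / between arms
m=(abs(T[...,0])<30)&(abs(T[...,1])<11)&(T[...,2]>15)&(T[...,2]<45);S=T[m];print(len(S),len(S) and np.percentile(S,[2,50,98],0).round(1))
save("w6",c["frame"][120:480,140:500])
E
```

```text
pos [536.4 107.3  86.8] rot [-180.    -0.   -26.4] gap 45.4 F [-0.5  1.  -1. ] t 6.7 shift [-0.5  0.5  0.8]
[[536.2 107.2  86.6]
 [536.4 107.3  86.8]]
888 [[-4.4 -6.3 27.4]
 [ 4.5  0.8 30.7]
 [ 9.3  7.8 43.6]]
```

View pics/w6.png

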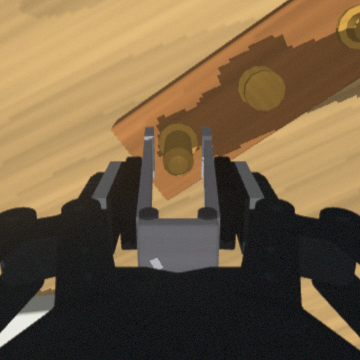

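The stud at (178,158) sits between the tips (150 and 206). It is level with the tongs' origin to about 1 mm, so I'll squeeze.

Call:
{"method": "move_arm", "body": {"targets": "0 0 0 0 0 0 127;0 0 0 0 0 0 134;0 0 0 0 0 0 142;0 0 0 0 0 0 160;0 0 0 0 0 0 160"}}

```text
time: 7.12
ee_pos: [536.3, 107.3, 86.8]
ee_rot: [-3.141, -0.001, -0.461]
wrist_force: [-0.6, -0.0, 5.6]
finger_gap: 38.7
gripper_force: 59.5
```

Call:
{"method": "move_arm", "body": {"targets": "0 0 0 0 0 0 160;0 0 -2 0 0 0 160;0 0 -5 0 0 0 160;0 0 -8 0 0 0 160;0 0 0 0 0 0 160"}}

```text
time: 7.53
ee_pos: [536.7, 107.3, 102.8]
ee_rot: [-3.141, -0.001, -0.461]
wrist_force: [-0.4, 0.5, -1.3]
finger_gap: 38.9
gripper_force: 60.5
```

Call:
{"method": "move_arm", "body": {"targets": "0 0 -10 0 0 0 160;0 0 -20 0 0 0 160;0 0 -20 0 0 0 160;0 0 -10 0 0 0 160;0 0 0 0 0 0 160"}}

```text
time: 7.95
ee_pos: [537.4, 107.4, 163.8]
ee_rot: [-3.139, -0.003, -0.461]
wrist_force: [1.0, 1.3, -1.7]
finger_gap: 38.9
gripper_force: 60.5
```

```bash
python3 - <<'E'
from h import *
for i in range(3): c=manip.camera("wrist")
s=manip.sense();d=manip.camera("scene")
T=tool(c,s);m=(abs(T[...,0])<30)&(abs(T[...,1])<9)&(T[...,2]>15)&(T[...,2]<65);S=T[m];print(len(S),len(S) and np.percentile(S,[2,50,98],0).round(1))
m=(abs(T[...,0])<30)&(abs(T[...,1])<18)&(T[...,2]>-48)&(T[...,2]<-38);S=T[m];print(np.percentile(S,[2,50,98],0).round(1))
go(437.8,296.4,s["ee_pos"][2],s)
save("s7",np.hstack([cv2.resize(d["frame"][150:270,330:450],(480,480),interpolation=2)[:, :400],cv2.resize(c["frame"][150:400,220:420],(384,480))]))
E
```

```text
1663 [[-6.8 -8.9 26.5]
 [ 6.8 -0.1 38.8]
 [13.2  8.6 64.1]]
[[ -2.8 -11.  -42.7]
 [  5.9   0.2 -41.6]
 [ 12.5  11.6 -38.5]]
pos [535.6 107.1 160.7] rot [180.    0.  -26.4] gap 39.2 F [-0.6  0.2 -1.2] t 8.1 shift [-171.8 -126.     0. ]
```

View pics/s7.png

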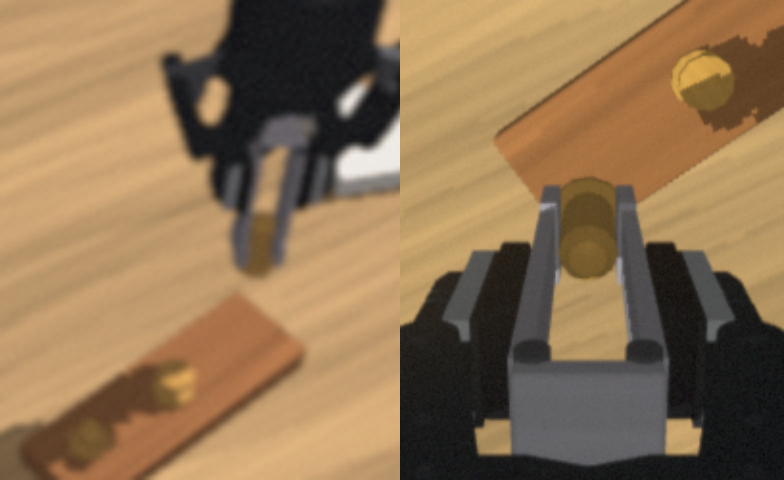

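The stud is held upright in the tongs at (587,230), and the two other studs stand where they were. I'll carry it to the slab.

Call:
{"method": "move_arm", "body": {"targets": "-8.4 -6 0 0 0 0 160;-18 -13 0 0 0 0 160;-28 -20 0 0 0 0 160;-28 -21 0 0 0 0 160;-28 -21 0 0 0 0 160"}}

```text
time: 8.57
ee_pos: [471.6, 230.0, 160.4]
ee_rot: [3.14, 0.001, -0.462]
wrist_force: [1.4, 0.4, -1.0]
finger_gap: 39.2
gripper_force: 60.6
```

Call:
{"method": "move_arm", "body": {"targets": "-28 -20 0 0 0 0 160;-22 -16 0 0 0 0 160;-13 -9 0 0 0 0 160;0 0 0 0 0 0 160;0 0 0 0 0 0 160"}}

```text
time: 8.98
ee_pos: [435.7, 297.8, 160.6]
ee_rot: [3.14, 0.001, -0.459]
wrist_force: [0.1, 0.5, -1.9]
finger_gap: 38.9
gripper_force: 60.6
```

Call:
{"method": "move_arm", "body": {"targets": "0 0 8 0 0 0 160;0 0 16 0 0 0 160;0 0 16 0 0 0 160;0 0 12 0 0 0 160;0 0 6 0 0 0 160"}}

```text
time: 9.4
ee_pos: [436.4, 295.7, 101.2]
ee_rot: [3.139, 0.001, -0.463]
wrist_force: [-0.7, -1.1, -1.3]
finger_gap: 38.6
gripper_force: 60.6
```

```bash
python3 - <<'E'
from h import *
for i in range(5): c=manip.camera("wrist")
s=manip.sense();go(436.4,297.1,84.8,s);P=pts(c);Q=P.reshape(-1,3)
m=(abs(Q[:,0]-438)<55)&(abs(Q[:,1]-296)<55)&(abs(Q[:,2]-18)<4);print(rect(Q[m]),np.median(Q[m],0).round(1))
T=tool(c,s);m=(abs(T[...,0])<30)&(abs(T[...,1])<9)&(T[...,2]>15)&(T[...,2]<65);print(np.percentile(T[m],[1,50,98],0).round(1))
E
```

```text
pos [437.3 297.1 103.7] rot [-180.    -0.   -26.5] gap 38.5 F [-0.2  0.3 -0.7] t 9.65 shift [-0.8  0.3 18.9]
[438.  296.   80.1  79.8  71.3] [452.7 287.5  17. ]
[[-8.8 -8.7 17.9]
 [ 6.2 -0.6 35.4]
 [12.5  8.2 64.7]]
```

Call:
{"method": "move_arm", "body": {"targets": "-0.7 0 4 0 0 0 160;0 0 6 0 0 0 160;0 0 4 0 0 0 160;0 0 1.5 0 0 0 160;0 0 0 0 0 0 160"}}

```text
time: 10.07
ee_pos: [435.9, 297.4, 87.3]
ee_rot: [3.141, 0.0, -0.461]
wrist_force: [1.1, 0.6, -0.7]
finger_gap: 39.0
gripper_force: 60.6
```

Call:
{"method": "move_arm", "body": {"targets": "0 0 0 0 0 0 160;0 0 0 0 0 0 160;0 0 0 0 0 0 160;0 0 0 0 0 0 160;0 0 0 0 0 0 160"}}

```text
time: 10.48
ee_pos: [436.2, 297.6, 87.9]
ee_rot: [-3.141, -0.0, -0.461]
wrist_force: [-0.1, 0.2, -1.1]
finger_gap: 39.2
gripper_force: 60.6
```

Settled at 87.9, so contact should come about 3 mm lower.

Call:
{"method": "move_arm", "body": {"targets": "0 0 1 0 0 0 160;0 0 1 0 0 0 160;0 0 0 0 0 0 160;0 0 0 0 0 0 160;0 0 0 0 0 0 160"}}

```text
time: 10.9
ee_pos: [436.1, 297.5, 85.8]
ee_rot: [3.142, 0.0, -0.461]
wrist_force: [-0.0, 0.2, -1.8]
finger_gap: 38.9
gripper_force: 60.6
```

Call:
{"method": "move_arm", "body": {"targets": "0 0 0.7 0 0 0 160;0 0 0 0 0 0 160;0 0 0 0 0 0 160;0 0 0 0 0 0 160;0 0 0 0 0 0 160"}}

```text
time: 11.32
ee_pos: [436.1, 297.5, 85.1]
ee_rot: [-3.142, 0.0, -0.461]
wrist_force: [-0.3, 0.1, -1.2]
finger_gap: 39.4
gripper_force: 60.6
```

Call:
{"method": "move_arm", "body": {"targets": "0 0 0.5 0 0 0 160;0 0 0 0 0 0 160;0 0 0 0 0 0 160;0 0 0 0 0 0 160;0 0 0 0 0 0 160"}}

```text
time: 11.73
ee_pos: [436.2, 297.5, 84.8]
ee_rot: [-3.141, -0.0, -0.461]
wrist_force: [-1.5, -0.4, 5.8]
finger_gap: 39.1
gripper_force: 61.1
```

Contact on the slab at +5.8 N. I'll release to 46 mm and lift away.

Call:
{"method": "move_arm", "body": {"targets": "0 0 0 0 0 0 142;0 0 0 0 0 0 134;0 0 0 0 0 0 126;0 0 0 0 0 0 119;0 0 0 0 0 0 118"}}

```text
time: 12.15
ee_pos: [436.2, 297.5, 84.5]
ee_rot: [3.142, 0.0, -0.461]
wrist_force: [-0.3, -0.7, -1.4]
finger_gap: 45.7
gripper_force: 6.1
```

Call:
{"method": "move_arm", "body": {"targets": "0 0 0 0 0 0 118;0 0 0 0 0 0 118;0 0 -3 0 0 0 118;0 0 -6 0 0 0 118;0 0 -8 0 0 0 118"}}

```text
time: 12.57
ee_pos: [435.9, 297.4, 101.9]
ee_rot: [3.141, 0.0, -0.461]
wrist_force: [0.1, 0.1, -0.7]
finger_gap: 46.0
gripper_force: 6.1
```

```bash
python3 - <<'E'
from h import *
for i in range(3): c=manip.camera("wrist")
s=manip.sense();go(436,297,84.8,s);P=pts(c);Q=P.reshape(-1,3)
T=tool(c,s);m=(abs(T[...,0])<30)&(abs(T[...,1])<9)&(P[...,2]>22)&(P[...,2]<80);print(np.percentile(P[m],[1,50,99],0).round(1),np.percentile(T[m],[1,50,98],0).round(1))
E
```

```text
pos [436.7 297.9 102.6] rot [-1.799e+02 -1.000e-01 -2.640e+01] gap 46.1 F [-0.1  0.6 -1. ] t 12.72 shift [-0.3  1.1 17.8]
[[430.9 288.6  22.1]
 [441.1 294.9  53.1]
 [445.6 303.3  57.3]] [[-5.3 -6.7 45.2]
 [ 5.3  1.1 49.5]
 [ 9.1  8.1 80.3]]
```

The stud stands on its own, with its top at 57 mm. Now I'll take the tongs back.

Call:
{"method": "move_arm", "body": {"targets": "0 0 -12 0 0 0 120;0 0 -20 0 0 0 120;0 0 -22 0 0 0 120;0 0 -14 0 0 0 120;0 0 -4 0 0 0 120"}}

```text
time: 13.13
ee_pos: [437.1, 298.1, 175.7]
ee_rot: [-3.139, -0.002, -0.461]
wrist_force: [1.1, 0.9, -0.5]
finger_gap: 45.5
gripper_force: 6.5
```

Call:
{"method": "move_arm", "body": {"targets": "4.3 7 0 0 0 0 120;8.7 14.2 0 0 0 0 120;13 21.2 0 0 0 0 120;17.3 28.3 0 0 0 0 120;17.3 28.3 0 0 0 0 120"}}

```text
time: 13.55
ee_pos: [445.5, 180.4, 172.4]
ee_rot: [3.14, 0.001, -0.46]
wrist_force: [1.6, -0.1, -1.2]
finger_gap: 45.2
gripper_force: 6.5
```

Call:
{"method": "move_arm", "body": {"targets": "17.3 28.3 0 0 0 0 120;17.3 28.3 0 0 0 0 120;17.3 28.3 0 0 0 0 120;17.3 28.3 0 0 0 0 120;17.3 28.3 0 0 0 0 120"}}

```text
time: 13.97
ee_pos: [459.8, 14.7, 172.5]
ee_rot: [3.141, 0.001, -0.461]
wrist_force: [0.4, 0.6, -1.2]
finger_gap: 45.2
gripper_force: 6.5
```

Call:
{"method": "move_arm", "body": {"targets": "17.3 28.3 0 0 0 0 120;17.3 28.3 0 0 0 0 120;17.3 28.3 0 0 0 0 120;17.3 28.3 0 0 0 0 120;17.3 28.3 0 0 0 0 120"}}

```text
time: 14.38
ee_pos: [474.1, -150.4, 172.4]
ee_rot: [3.141, 0.002, -0.461]
wrist_force: [0.6, -0.3, -1.2]
finger_gap: 45.4
gripper_force: 6.5
```

Call:
{"method": "move_arm", "body": {"targets": "17.3 28.3 0 0 0 0 120;17.3 28.3 0 0 0 0 120;17.3 28.3 0 0 0 0 120;13 21.2 0 0 0 0 120;8.7 14.2 0 0 0 0 120"}}

```text
time: 14.8
ee_pos: [486.9, -291.5, 172.2]
ee_rot: [3.141, 0.001, -0.463]
wrist_force: [1.0, 0.0, -1.2]
finger_gap: 45.5
gripper_force: 6.5
```

Call:
{"method": "move_arm", "body": {"targets": "4.3 7 0 0 0 0 120;0 0 0 0 0 0 120;0 0 0 0 0 0 120;0 0 0 0 0 0 120;0 0 0 0 0 0 120"}}

```text
time: 15.22
ee_pos: [488.4, -295.8, 173.6]
ee_rot: [-3.141, 0.001, -0.46]
wrist_force: [0.4, 0.5, -1.4]
finger_gap: 45.2
gripper_force: 6.5
```

```bash
python3 - <<'E'
from h import *
s=manip.sense();go(489,-297,140,s)
c=manip.camera("wrist");P=pts(c);Q=P.reshape(-1,3);T=tool(c,s)
m=(abs(Q[:,0]-489)<70)&(abs(Q[:,1]+293)<70)&(abs(Q[:,2]-38)<4);print(rect(Q[m]))
m=(abs(T[...,0])<30)&(abs(T[...,1])<18)&(T[...,2]>-48)&(T[...,2]<-38);S=T[m];print(np.percentile(S,[2,50,98],0).round(1),rect(S))
E
```

```text
pos [ 488.4 -295.8  173.6] rot [-180.     0.   -26.3] gap 45.2 F [ 0.4  0.5 -1.4] t 15.22 shift [ 1.1  0.9 33.6]
[ 489.6 -294.2  110.    63.9   63.7]
[[ -3.1 -10.8 -42.3]
 [  5.6   0.7 -41.2]
 [ 12.1  11.9 -38.5]] [  4.6   0.5  24.3  18.3 -89.4]
```

Call:
{"method": "move_arm", "body": {"targets": "0 -1 10 0 0 0 120;0 0 20 0 0 0 120;0 0 22 0 0 0 120;0 0 14 0 0 0 120;0 0 5 0 0 0 120"}}

```text
time: 15.68
ee_pos: [487.9, -295.0, 100.1]
ee_rot: [-3.141, 0.003, -0.461]
wrist_force: [-0.1, 0.1, -2.1]
finger_gap: 45.1
gripper_force: 6.5
```

```bash
python3 - <<'E'
from h import *
for i in range(5): c=manip.camera("wrist")
s=manip.sense();go(489,-297,67,s);P=pts(c);Q=P.reshape(-1,3);T=tool(c,s)
m=(abs(Q[:,0]-489)<70)&(abs(Q[:,1]+293)<70)&(abs(Q[:,2]-38)<3);S=T.reshape(-1,3)[m];print("stand in tool",rect(S),S.min(0),S.max(0))
m=(abs(T[...,0])<30)&(abs(abs(T[...,1])-19)<5)&(P[...,2]>43)&(P[...,2]<65);S=T[m];print("tips",len(S),np.percentile(S,[1,50,99],0).round(1))
save("w8",c["frame"][120:420,170:470].repeat(2,0).repeat(2,1))
E
```

```text
pos [ 489.5 -296.5  103.4] rot [ 1.80e+02 -1.00e-01 -2.64e+01] gap 45.1 F [ 0.1  0.  -0.6] t 15.93 shift [-0.2  0.7 36.4]
stand in tool [ -1.2  -2.1 110.2  64.6  89.9] [-33.46403505 -57.20948768  63.99048135] [31.17636122 53.02678876 68.40505678]
tips 232 [[ -2.7 -17.9  38.7]
 [ 12.4  14.2  44.5]
 [ 12.9  18.5  58.6]]
```

View pics/w8.png

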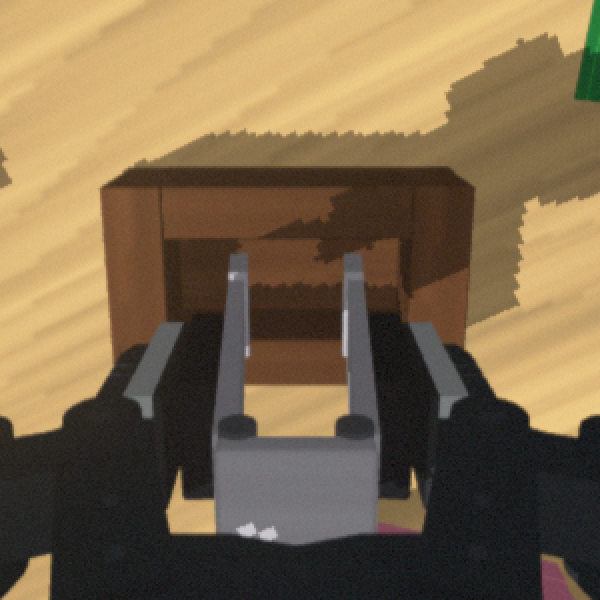

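The open tips at (238,262) and (352,262) are just above the well, with 2 mm to spare at the front and more behind. I'll shift back slightly and go down gently.

Call:
{"method": "move_arm", "body": {"targets": "-1.3 -1.8 4 0 0 0 120;0 0 5 0 0 0 120;0 0 5 0 0 0 120;0 0 4 0 0 0 120;0 0 0 0 0 0 120"}}

```text
time: 16.35
ee_pos: [488.1, -293.8, 83.6]
ee_rot: [-3.141, 0.001, -0.461]
wrist_force: [0.0, -0.1, -0.7]
finger_gap: 45.8
gripper_force: 6.5
```

Call:
{"method": "move_arm", "body": {"targets": "0 0 4 0 0 0 120;0 0 5 0 0 0 120;0 0 3 0 0 0 120;0 0 0 0 0 0 120;0 0 0 0 0 0 120"}}

```text
time: 16.77
ee_pos: [488.5, -294.0, 72.3]
ee_rot: [-3.142, 0.001, -0.461]
wrist_force: [-1.1, -0.0, -1.0]
finger_gap: 45.3
gripper_force: 6.5
```

Call:
{"method": "move_arm", "body": {"targets": "0 0 0 0 0 0 120;0 0 0 0 0 0 120;0 0 0 0 0 0 120"}}

```text
time: 17.02
ee_pos: [488.7, -294.2, 72.8]
ee_rot: [3.142, -0.0, -0.461]
wrist_force: [-0.5, -0.4, -1.1]
finger_gap: 45.0
gripper_force: 6.5
```

Call:
{"method": "move_arm", "body": {"targets": "0 0 2 0 0 0 120;0 0 1.5 0 0 0 120;0 0 0 0 0 0 120;0 0 0 0 0 0 120;0 0 0 0 0 0 120"}}

```text
time: 17.43
ee_pos: [488.6, -294.1, 69.1]
ee_rot: [-3.142, 0.0, -0.461]
wrist_force: [-0.6, -0.1, -1.0]
finger_gap: 45.5
gripper_force: 6.5
```

Call:
{"method": "move_arm", "body": {"targets": "0 0 0.7 0 0 0 120;0 0 0 0 0 0 120;0 0 0 0 0 0 120;0 0 0 0 0 0 120"}}

```text
time: 17.77
ee_pos: [488.6, -294.1, 68.4]
ee_rot: [3.142, 0.0, -0.461]
wrist_force: [-0.7, -0.5, -1.1]
finger_gap: 45.4
gripper_force: 6.5
```

Call:
{"method": "move_arm", "body": {"targets": "0 0 0.5 0 0 0 120;0 0 0 0 0 0 120;0 0 0 0 0 0 120;0 0 0 0 0 0 120"}}

```text
time: 18.1
ee_pos: [488.7, -294.1, 68.0]
ee_rot: [3.142, -0.0, -0.461]
wrist_force: [0.5, 0.1, 3.3]
finger_gap: 45.3
gripper_force: 6.6
```

Call:
{"method": "move_arm", "body": {"targets": "0 0 0.5 0 0 0 118;0 0 0 0 0 0 116;0 0 0 0 0 0 116;0 0 0 0 0 0 116"}}

```text
time: 18.43
ee_pos: [488.7, -294.0, 67.5]
ee_rot: [-3.141, -0.0, -0.461]
wrist_force: [1.3, 3.1, 4.8]
finger_gap: 46.5
gripper_force: 2.9
```

The tongs are on the floor of the well. I'll open up and withdraw.

Call:
{"method": "move_arm", "body": {"targets": "0 0 0 0 0 0 112;0 0 0 0 0 0 106;0 0 0 0 0 0 95;0 0 0 0 0 0 70;0 0 0 0 0 0 30"}}

```text
time: 18.85
ee_pos: [488.5, -294.1, 67.3]
ee_rot: [3.142, 0.0, -0.461]
wrist_force: [0.1, -0.3, 0.8]
finger_gap: 72.6
gripper_force: 0.0
```

Call:
{"method": "move_arm", "body": {"targets": "0 0 0 0 0 0 0;0 0 0 0 0 0 0;0 0 -5 0 0 0 0;0 0 -12 0 0 0 0;0 0 -20 0 0 0 0"}}

```text
time: 19.27
ee_pos: [487.7, -293.5, 104.2]
ee_rot: [-3.141, 0.003, -0.461]
wrist_force: [0.3, -0.2, 0.1]
finger_gap: 85.7
gripper_force: 0.0
```

Call:
{"method": "move_arm", "body": {"targets": "0 0 -25 0 0 0 0;0 0 -25 0 0 0 0;0 0 -25 0 0 0 0;0 0 -10 0 0 0 0;0 0 0 0 0 0 0"}}

```text
time: 19.68
ee_pos: [489.9, -295.0, 192.8]
ee_rot: [3.141, -0.005, -0.461]
wrist_force: [0.4, -0.3, 0.4]
finger_gap: 85.5
gripper_force: 0.0
```

```bash
python3 - <<'E'
from h import *
for i in range(4): c=manip.camera("wrist")
go(489,-294,190);Q=pts(c).reshape(-1,3);near=(abs(Q[:,0]-489)<70)&(abs(Q[:,1]+293)<70)
for z in(38,110):
    m=near&(abs(Q[:,2]-z)<4.5);print(z,m.sum(),rect(Q[m]))
c=manip.camera("scene");P=pts(c);b=(P[...,2]>25)&(P[...,2]<70)
for n,x,y in(("tall",438,296),("short",552.8,-12),("flat",547.4,50)):
    m=b&(np.hypot(P[...,0]-x,P[...,1]-y)<25);print(n,m.sum(),m.any() and (P[m].mean(0).round(1),P[m].max(0).round(1)))
E
```

```text
pos [ 488.  -293.7  188.5] rot [-1.80e+02  1.00e-01 -2.64e+01] gap 85.5 F [ 0.2  0.8 -0.6] t 19.88 shift [ 1.  -0.2 -1.5]
38 5333 [ 489.5 -294.   110.    64.3   63.6]
110 1229 [ 489.2 -294.3   23.7   23.1   64.4]
tall 64 (array([439.5, 293.7,  44.3]), array([447.7, 302.7,  58.1]))
short 47 (array([554.1, -14.6,  33.1]), array([562.8,  -5. ,  42.5]))
flat 75 (array([548.2,  49.2,  37.3]), array([558.7,  61.4,  43.8]))
```

Everything is in place: the tongs are upright and centred in the well, the tall stud stands on the slab, and the other two studs haven't moved.

```bash
python3 -c "
from station import manip
print(manip.job_done())"
```

```text
the job is handed in; nothing more can be done
None
```

The job is handed in at about 20 s: the tall stud stands upright within about 2 mm of the slab's middle, the tongs are back upright in their stand's well, and the other two studs were left where they stood.

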